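# Restock the tea drawer, labels up

## Robot

A 6-joint arm with a two-finger parallel gripper is mounted at the origin on the work surface. World frame = base frame: x ahead of the robot, y to its left, z up, the work surface at z = 0. Lengths are in m, angles in rad, forces in N, time in s.
With the tool pointing down it reaches from about 0.2 to 0.875 m from the base axis. Payload 3.4 kg.
Tool frame: the origin (TCP) lies between the finger pads; the fingertips stand manip.nose_length ahead of it and the grasp point (between the pads) lies 8 mm behind it (manip.nose_length is the distance from the TCP to the fingertips, in m); z points along the fingers, x is the direction in which the jaws open and shut, and the axes are right-handed (so a half turn about z gives the same grasp; the last joint's range is limited). The gripper opens to 94 mm and grips with 3 to 60 N. Pads are 16 mm wide; open, the fingers measure 119 mm over their backs; the gripper's body (75 mm by 177 mm) begins 78 mm behind the grasp point.
Start: joints at [1.104, 0.276, 1.505, -0, 1.361, -0.121], TCP at [0.195, 0.541, 0.216] pointing down, gripper open.
Joint ranges: [-2.89, 2.89], [-0.75, 2.08], [0.22, 2.7], [-1.18, 4.32], [0.11, 2.71], [-2.7, 2.7]. Speed limits (rad/s): [2.57, 2.57, 3.14, 3.14, 3.14, 3.14].

## Interface

Orientations are given as a rotation vector (axis times angle).
In Python, from workcell import manip, gripper_to, vision, job, sensors gives the robot as it stands. Calls block until the motion is done:
- manip.move_to(position, orientation): joint-space move of the TCP to a pose.
- manip.move_straight(position, v=0.15, attitude=None): straight line of the TCP; attitude=None keeps the orientation; v is the mean speed in m/s.
- manip.move_joints(angles): joint-space move.
- gripper_to(opening): finger opening in m; the grip force is fixed at half the most; returns when the fingers have stopped.
- manip.hold(seconds).
- manip.solve_ik(position, orientation): joint angles nearest the present ones, or None.
- vision.read_camera(name): name is "side" or "top"; returns a dict with "img" (420x560x3 uint8, red, green, blue), "depth" (420x560 float32, m along the optical axis (not along the pixel's ray), 0 where there is no reading), "mtx" (3x3 intrinsics, pixels), "D" ([k1, k2, p1, p2, k3] as OpenCV has them; the pictures are not rectified), "cam_to_world" (4x4, takes a point from camera to world coordinates). Camera axes: x right, y up, looking along -z (the intrinsics and any distortion apply to the point x, -y, -z); pixel columns grow to the right and rows downward; lengths in m; the calibration is good to about 2 mm. A picture is of the moment at which its call begins.
A pose or a line that the arm cannot do raises manip.Unreachable and nothing moves.
- job.close_job(): hands the job in, once; it reports no verdict.
Readings, each from a call of its own:
- sensors.get_clock(): time.
- sensors.get_joint_positions(): joint angles.
- sensors.get_qd(): joint speeds.
- sensors.get_tau(): joint torques, N m.
- sensors.get_position(): TCP position.
- sensors.get_tool_rot(): TCP orientation.
- sensors.get_ft_force(): force on the tool from outside, world axes, zero at the start.
- sensors.get_ft_torque(): the same for the moment, N m.
- sensors.get_grip_width(): finger opening in m.
Only numpy, scipy, OpenCV 4.12 (cv2) and the standard library are available. Lean on these libraries where they do the work, as an engineer would, in place of code of your own. Each camera call takes 0.05 s, during which the arm holds its last target.

## Task

Restock the tea drawer under the cups: pull it open, roll each of the hexagonal tea cartons lying on the counter until its cream label faces straight up, and lay them label up, one each, down in the free troughs of the drawer, where the plum carton that is already in there stays label up in a trough too. Then push the drawer fully shut, and leave the crockery and coffee tools where they stand.

Things in the scene. Friction and masses are not known exactly. Their poses are not given: they have to be found in the camera images.
- tea_green: Hexagonal card tea carton, dark green, lying on a flat: 110 mm long, 46 mm across flats (its height as it lies), 53 mm across corners, flats 26.6 mm wide, 70 to 140 g. One flat has a cream label, five are plain. Origin in its middle; x along its length, z out through the labelled flat. New stock on the counter left of the drawer unit, or absent (None): two or three colours are present.
- tea_orange: Hexagonal card tea carton, orange, lying on a flat: 110 mm long, 46 mm across flats (its height as it lies), 53 mm across corners, flats 26.6 mm wide, 70 to 140 g. One flat has a cream label, five are plain. Origin in its middle; x along its length, z out through the labelled flat. New stock on the counter left of the drawer unit, or absent (None): two or three colours are present.
- tea_red: Hexagonal card tea carton, red, lying on a flat: 110 mm long, 46 mm across flats (its height as it lies), 53 mm across corners, flats 26.6 mm wide, 70 to 140 g. One flat has a cream label, five are plain. Origin in its middle; x along its length, z out through the labelled flat. New stock on the counter left of the drawer unit, or absent (None): two or three colours are present.
- tea_blue: Hexagonal card tea carton, blue, lying on a flat: 110 mm long, 46 mm across flats (its height as it lies), 53 mm across corners, flats 26.6 mm wide, 70 to 140 g. One flat has a cream label, five are plain. Origin in its middle; x along its length, z out through the labelled flat. New stock on the counter left of the drawer unit, or absent (None): two or three colours are present.
- stock0: Hexagonal card tea carton, plum, lying on a flat: 110 mm long, 46 mm across flats (its height as it lies), 53 mm across corners, flats 26.6 mm wide, 70 to 140 g. One flat has a cream label, five are plain. Origin in its middle; x along its length, z out through the labelled flat. Old stock, label up in trough 0 at the start, or absent (None): just one plum carton is present.
- stock1: Hexagonal card tea carton, plum, lying on a flat: 110 mm long, 46 mm across flats (its height as it lies), 53 mm across corners, flats 26.6 mm wide, 70 to 140 g. One flat has a cream label, five are plain. Origin in its middle; x along its length, z out through the labelled flat. Old stock, label up in trough 1 at the start, or absent (None): just one plum carton is present.
- stock2: Hexagonal card tea carton, plum, lying on a flat: 110 mm long, 46 mm across flats (its height as it lies), 53 mm across corners, flats 26.6 mm wide, 70 to 140 g. One flat has a cream label, five are plain. Origin in its middle; x along its length, z out through the labelled flat. Old stock, label up in trough 2 at the start, or absent (None): just one plum carton is present.
- stock3: Hexagonal card tea carton, plum, lying on a flat: 110 mm long, 46 mm across flats (its height as it lies), 53 mm across corners, flats 26.6 mm wide, 70 to 140 g. One flat has a cream label, five are plain. Origin in its middle; x along its length, z out through the labelled flat. Old stock, label up in trough 3 at the start, or absent (None): just one plum carton is present.
- drawer (a joint): The drawer's slide, in m: 0 fully shut (as at the start), 0.145 fully open; it opens straight out of the unit's front, towards the robot, stays where it is left, and takes about 2 N to move.
- tea_cabinet: Low steel drawer unit, fixed: 260 mm deep (x), 430 wide (y), 90 high, cups on top up to 155 mm high, set back 70 mm. Origin under its middle; its front is 130 mm along -x, closed by the drawer's front panel: 12 mm thick, 430 wide, from 12 to 78 mm above the counter. The drawer is a tray with walls 30 mm above the counter and a grey insert with four troughs side by side.
- trough0 (a point): Trough 0 of the drawer's insert: the middle of its floor, 16 mm above the counter; axes as the unit, moves with the drawer. 124 mm long (x), 46 wide (y), 8 deep between flat lands; 88 mm between neighbours' middles, numbered along +y. 82 mm behind the back of the drawer's front panel; drawer fully open, 63 mm in front of the unit's front.
- trough1 (a point): Trough 1 of the drawer's insert: the middle of its floor, 16 mm above the counter; axes as the unit, moves with the drawer. 124 mm long (x), 46 wide (y), 8 deep between flat lands; 88 mm between neighbours' middles, numbered along +y. 82 mm behind the back of the drawer's front panel; drawer fully open, 63 mm in front of the unit's front.
- trough2 (a point): Trough 2 of the drawer's insert: the middle of its floor, 16 mm above the counter; axes as the unit, moves with the drawer. 124 mm long (x), 46 wide (y), 8 deep between flat lands; 88 mm between neighbours' middles, numbered along +y. 82 mm behind the back of the drawer's front panel; drawer fully open, 63 mm in front of the unit's front.
- trough3 (a point): Trough 3 of the drawer's insert: the middle of its floor, 16 mm above the counter; axes as the unit, moves with the drawer. 124 mm long (x), 46 wide (y), 8 deep between flat lands; 88 mm between neighbours' middles, numbered along +y. 82 mm behind the back of the drawer's front panel; drawer fully open, 63 mm in front of the unit's front.
- handle (a point): The middle of the drawer's bar handle: a round black bar 12 mm thick and 160 mm long along y, 62 mm above the counter, held at its two ends; its axis is 40 mm off the front face of the panel, so 34 mm are free behind it. Moves with the drawer; axes as the drawer unit.
- cup: White mug, 60 mm wide, 55 mm high, with a handle that reaches some 50 mm from its middle; origin under its middle. To be left alone.
- milk_pitcher: Steel milk pitcher, 78 mm wide, 90 mm high, with a handle that reaches 67 mm from its middle; origin under its middle. To be left alone.
- tamper: Coffee tamper standing on the tamping mat, 59 mm wide, 92 mm high; origin under its middle. To be left alone.
- portafilter: Portafilter on the tamping mat: steel basket 72 mm wide, 50 mm high, with a black handle 115 mm long along its own -x; origin under the basket. To be left alone.
- lid_stack: Stack of black cup lids, 90 mm wide, 38 mm high; origin under its middle. To be left alone.
- tumbler: Glass tumbler, 76 mm wide, 85 mm high; origin under its middle. To be left alone.

How it is judged:
By the outcome, as a careful person would: the job done as asked, in the order asked, and still so for the second after the job is handed in, with the robot touching nothing.
Of tea_green, tea_orange, tea_red, tea_blue only 2 to 3 are there at a start; the rules pass over those that are not, and their reading is None.
Of stock0, stock1, stock2, stock3 only 1 to 1 are there at a start; the rules pass over those that are not, and their reading is None.
At some moment in a run one of tea_green, tea_orange, tea_red, tea_blue may be knocked a few centimetres aside while the robot is not near it.
Once in a run the grip may slacken for a moment while it holds something.
It also fails if it takes over 210 s, if anything falls off the work surface, if the arm or the gripper's body presses on something with over 40 N, if the wrist force passes 120 N, or if a joint passes its speed limit or range.

## Working session

There is one attempt and no reset: what is moved stays moved. The work goes in short steps, each a Python script; the robot and the scene stay as the last script left them, time stands still between calls to the robot, and variables do not carry over. Pictures are saved under pics/ and viewed, and the job is handed in when it is done.

```bash
ls; mkdir -p pics; python3 - <<'E'
from workcell import manip, gripper_to, vision, job, sensors
import cv2,numpy as np
for n in ("top","side"):
    c=vision.read_camera(n); cv2.imwrite(f"pics/{n}0.png",cv2.cvtColor(c["img"],cv2.COLOR_RGB2BGR))
    print(n,c["mtx"],c["D"],c["cam_to_world"].round(3) if hasattr(c["cam_to_world"],'round') else c["cam_to_world"])
print(manip.nose_length,sensors.get_clock(),sensors.get_tool_rot())
E
```

```text
pics
top [[445.68090627   0.         279.18435787]
 [  0.         445.68090627 209.69954127]
 [  0.           0.           1.        ]] [-0.1180698  0.         0.         0.         0.       ] [[ 0.023  0.985 -0.17   0.427]
 [-1.     0.026  0.011  0.071]
 [ 0.015  0.17   0.985  1.216]
 [ 0.     0.     0.     1.   ]]
side [[432.58494579   0.         279.21414268]
 [  0.         432.58494579 210.26700486]
 [  0.           0.           1.        ]] [-0.13053138  0.          0.          0.          0.        ] [[ 0.577  0.598 -0.556 -0.131]
 [-0.817  0.436 -0.378 -0.464]
 [ 0.016  0.673  0.74   1.084]
 [ 0.     0.     0.     1.   ]]
0.011 0.1 [ 2.56986104e+00  1.80571980e+00 -2.25919653e-03]
```

View pics/top0.png

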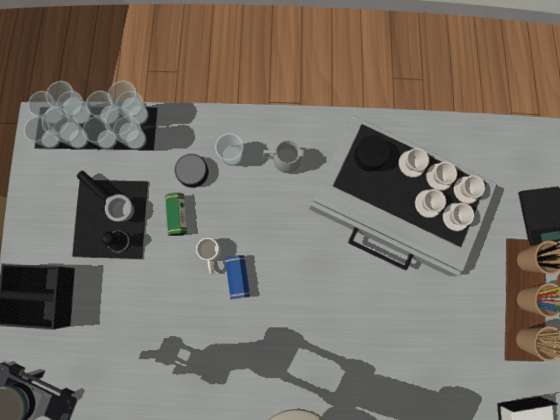

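View pics/side0.png

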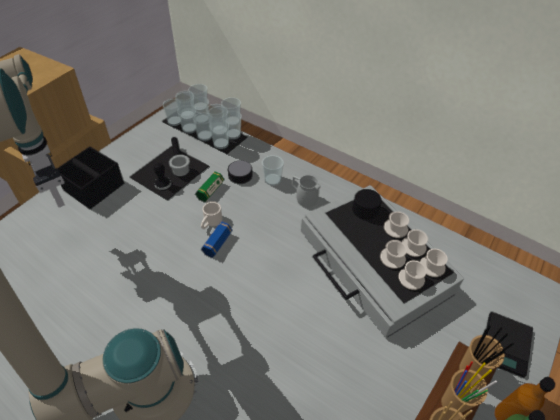

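```bash
cat > h.py <<'E'
from workcell import manip, gripper_to, vision, job, sensors
import cv2,numpy as np
from scipy.spatial.transform import Rotation as R
def cam(n): return vision.read_camera(n)
def ray(c,uv):
    p=cv2.undistortPoints(np.array(uv,float).reshape(-1,1,2),c["mtx"],np.array(c["D"],float)).reshape(-1,2)
    d=np.c_[p[:,0],-p[:,1],-np.ones(len(p))]
    T=np.array(c["cam_to_world"]); return T[:3,3],d@T[:3,:3].T
def onplane(c,uv,z):
    o,d=ray(c,uv); return o+d*((z-o[2])/d[:,2])[:,None]
def cloud(c):
    h,w=c["depth"].shape; u,v=np.meshgrid(np.arange(w),np.arange(h))
    o,d=ray(c,np.c_[u.ravel(),v.ravel()]); P=o+d*c["depth"].reshape(-1,1)
    return P.reshape(h,w,3)
def project(c,P):
    T=np.array(c["cam_to_world"]); q=(np.atleast_2d(P)-T[:3,3])@T[:3,:3]; q=q*[1,-1,-1]
    return cv2.projectPoints(q,np.zeros(3),np.zeros(3),c["mtx"],np.array(c["D"],float))[0].reshape(-1,2)
def save(name,img,crop=None,k=1):
    if crop: x0,y0,x1,y1=crop; img=img[y0:y1,x0:x1]
    img=cv2.resize(img,None,fx=k,fy=k,interpolation=cv2.INTER_CUBIC)
    cv2.imwrite("pics/"+name,cv2.cvtColor(img,cv2.COLOR_RGB2BGR))
HUE={"green":(45,85),"blue":(105,130),"red":(0,4),"orange":(6,18)}
def cmask(c,col,s=110):
    hsv=cv2.cvtColor(c["img"],cv2.COLOR_RGB2HSV); lo,hi=HUE[col]
    return cv2.inRange(hsv,(lo,s,35),(hi,255,255))
def down(a):  # tool down, jaw axis at yaw a
    return (R.from_euler('z',a)*R.from_euler('x',np.pi)).as_rotvec()
E
python3 - <<'E'
from h import *
t=cam("top"); s=cam("side")
a=cv2.resize(t["img"][180:310,150:270],None,fx=3.2,fy=3.2,interpolation=cv2.INTER_CUBIC)
b=cv2.resize(s["img"][160:270,180:250],None,fx=3.78,fy=3.78,interpolation=cv2.INTER_CUBIC)
b=cv2.resize(b,(b.shape[1],a.shape[0])); save("z1.png",np.hstack([a,b]))
for n,c in(("top",t),("side",s)):
  P=cloud(c)
  for col in("green","blue"):
    m=cmask(c,col); k,l,st,ce=cv2.connectedComponentsWithStats(m); i=1+st[1:,4].argmax()
    q=P[l==i]; print(n,col,st[i],ce[i],q.min(0).round(3),q.max(0).round(3),np.median(q,0).round(3))
P=cloud(t)
# handle/cabinet
hs=P[:,:,2]
for px in [(363,120),(314,202),(461,272),(496,187),(350,245),(408,265),(354,232),(412,252)]:
    print(px,P[px[1],px[0]].round(3))
E
```

```text
top green [166 197  16  33 366] [172.59016393 213.07650273] [0.427 0.071 0.024] [0.659 0.366 1.216] [0.613 0.342 0.045]
top blue [225 260  24  34 627] [236.76236045 276.33333333] [ 0.407  0.135 -0.004] [0.495 0.202 0.054] [0.451 0.165 0.044]
side green [200 172  20  19 128] [209.3515625 181.2578125] [-0.131 -0.464  0.041] [0.667 0.357 1.084] [0.617 0.339 0.048]
side blue [206 224  24  27 349] [218.14613181 236.62750716] [-0.131 -0.464 -0.001] [0.503 0.216 1.084] [0.452 0.155 0.045]
(363, 120) [ 0.872 -0.161  0.091]
(314, 202) [ 0.647 -0.032  0.077]
(461, 272) [ 0.475 -0.453 -0.002]
(496, 187) [ 0.721 -0.571 -0.002]
(350, 245) [ 0.544 -0.139  0.001]
(408, 265) [ 0.489 -0.282  0.063]
(354, 232) [ 0.572 -0.138  0.069]
(412, 252) [ 0.522 -0.289  0.076]
```

View pics/z1.png

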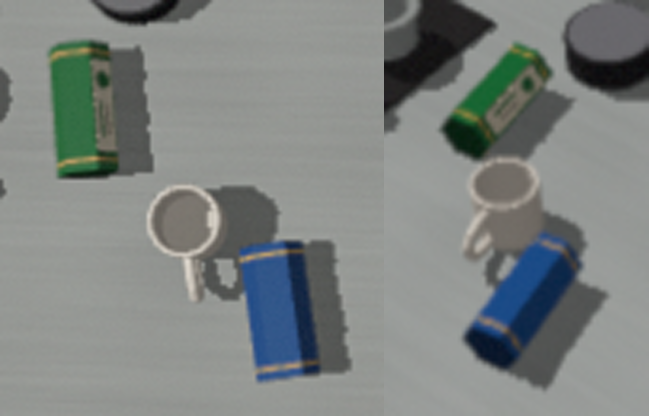

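```bash
python3 - <<'E'
from h import *
for n in("top","side"):
    c=cam(n); P=cloud(c)
    m=(abs(P[...,2]-0.09)<0.006)&(P[...,1]<0.02)&(P[...,0]>0.3)&(P[...,0]<0.95)
    m=cv2.morphologyEx(m.astype(np.uint8),cv2.MORPH_OPEN,np.ones((3,3)))
    k,l,st,ce=cv2.connectedComponentsWithStats(m); i=1+st[1:,4].argmax()
    # fill with convex hull
    q=P[l==i]; r=cv2.minAreaRect((q[:,:2]*1000).astype(np.float32)); print(n,"top",r,cv2.boxPoints(r).round())
    hsv=cv2.cvtColor(c["img"],cv2.COLOR_RGB2HSV)
    m=(P[...,2]>0.05)&(P[...,2]<0.08)&(hsv[...,2]<70)&(P[...,0]>0.4)&(P[...,0]<0.65)&(P[...,1]<0)&(P[...,1]>-.4)
    k,l,st,ce=cv2.connectedComponentsWithStats(m.astype(np.uint8)); i=1+st[1:,4].argmax()
    q=P[l==i]; print("handle",st[i]); r=cv2.minAreaRect((q[:,:2]*1000).astype(np.float32)); print(r,cv2.boxPoints(r).round())
E
```

```text
top top ((679.8384399414062, -275.913330078125), (432.9588623046875, 261.49163818359375), 65.38591766357422) [[ 471. -418.]
 [ 709. -527.]
 [ 889. -134.]
 [ 651.  -25.]]
handle [349 227  65  43 341]
((529.1905517578125, -209.2312469482422), (173.41024780273438, 45.62434005737305), 65.33953094482422) [[ 472. -279.]
 [ 514. -298.]
 [ 586. -140.]
 [ 545. -121.]]
side top ((677.7738647460938, -274.15338134765625), (434.5609436035156, 258.3226318359375), 66.32434844970703) [[ 472. -421.]
 [ 709. -525.]
 [ 883. -127.]
 [ 647.  -23.]]
handle [313 250  46  50 285]
((528.7921752929688, -208.2738037109375), (170.17430114746094, 46.719635009765625), 66.70932006835938) [[ 474. -277.]
 [ 517. -296.]
 [ 584. -139.]
 [ 541. -121.]]
```

```bash
cat >> h.py <<'E'
C0=np.array([0.6785,-0.275]); YAW=np.radians(-24.1)
EX=np.array([np.cos(YAW),np.sin(YAW),0]); EY=np.array([-np.sin(YAW),np.cos(YAW),0])
def unit(x,y,z): return np.r_[C0,0]+x*EX+y*EY+[0,0,z]
def trough(i,open_=0.145): return unit(-0.13-0.063+(0.145-open_),(i-1.5)*0.088,0.016)
def st(): print("t",round(float(sensors.get_clock()),1),"p",np.round(sensors.get_position(),4),"g",round(float(sensors.get_grip_width()),4),"F",np.round(sensors.get_ft_force(),1),"q",np.round(sensors.get_joint_positions(),2))
E
python3 - <<'E'
from h import *
o=down(YAW); h=unit(-0.182,0,0.057)
for a in (YAW,YAW+np.pi,YAW-np.pi): print(manip.solve_ik(h,down(a)), manip.solve_ik(h-0.145*EX,down(a)))
print(h)
manip.move_to(h+[0,0,0.12],o); gripper_to(0.034); manip.move_straight(h,v=0.1); st()
c=cam("side"); save("s1.png",c["img"],(220,150,480,340),3)
E
```

```text
[-0.49977317  0.37584587  1.79045852  0.          0.97528827 -0.07914882] [-0.52840314  0.1885932   2.08759876  0.          0.86540069 -0.10777879]
None None
None None
[ 0.51236418 -0.20068386  0.057     ]
t 5.5 p [ 0.5129 -0.201   0.0576] g 0.0342 F [ 0.  -0.3  0.1] q [-0.5   0.38  1.79  0.    0.98 -0.08]
```

View pics/s1.png

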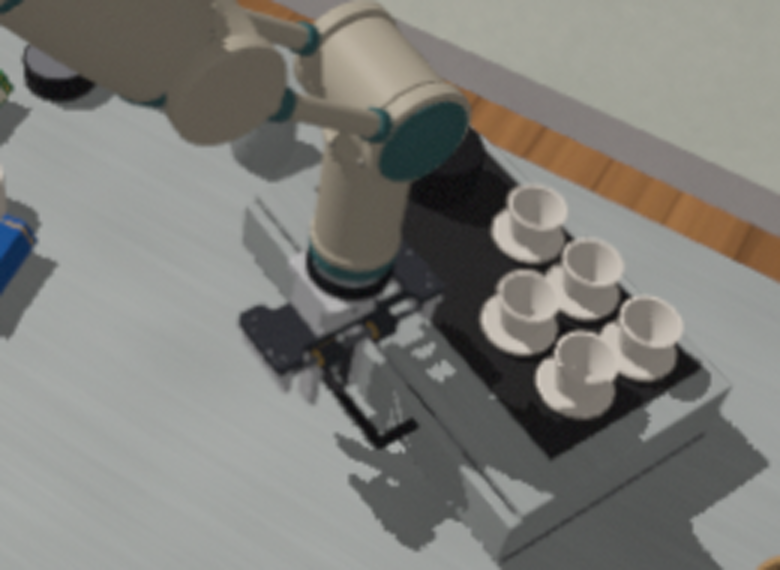

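The fingers straddle the handle bar (around (330,370)), clear of the cups. I'll grip it and pull.

```bash
python3 - <<'E'
from h import *
gripper_to(0.0); st()
p=np.array(sensors.get_position())
manip.move_straight(p-0.1435*EX,v=0.08); st()
gripper_to(0.034); p=np.array(sensors.get_position()); manip.move_straight(p+[0,0,0.1],v=0.15); st()
q=np.array(sensors.get_joint_positions()); q[0]=1.2; manip.move_joints(q)
c=cam("top"); save("t2.png",c["img"]); P=cloud(c)
c2=cam("side"); save("s2.png",c2["img"])
hsv=cv2.cvtColor(c["img"],cv2.COLOR_RGB2HSV)
m=(P[...,2]>0.05)&(P[...,2]<0.08)&(hsv[...,2]<70)&(P[...,0]>0.25)&(P[...,0]<0.65)&(P[...,1]<0)&(P[...,1]>-.4)
k,l,s,ce=cv2.connectedComponentsWithStats(m.astype(np.uint8)); i=1+s[1:,4].argmax()
r=cv2.minAreaRect((P[l==i][:,:2]*1000).astype(np.float32)); print(s[i],r,cv2.boxPoints(r).round())
b=cv2.boxPoints(r)/1000; print(((b-C0)@np.c_[EX[:2],EY[:2]]).round(3)); st()
E
```

```text
t 6.1 p [ 0.513  -0.201   0.0573] g 0.0111 F [ 1.2 -0.9  1.1] q [-0.5   0.38  1.79  0.    0.97 -0.08]
t 8.0 p [ 0.3822 -0.142   0.0572] g 0.0111 F [3.1 4.4 2.9] q [-0.53  0.19  2.08  0.    0.87 -0.11]
t 9.4 p [ 0.3813 -0.1421  0.1566] g 0.0341 F [-0.8 -0.4 -0.5] q [-0.53  0.07  1.93 -0.    1.15 -0.11]
[325 278  66  43 335] ((397.9012756347656, -148.33563232421875), (169.9040069580078, 43.50151062011719), 65.80130767822266) [[ 343. -217.]
 [ 383. -235.]
 [ 453.  -80.]
 [ 413.  -62.]]
[[-0.33  -0.084]
 [-0.286 -0.084]
 [-0.286  0.086]
 [-0.329  0.086]]
t 11.7 p [0.0813 0.3987 0.1566] g 0.0336 F [ 0.4 -0.4  0.7] q [ 1.2   0.07  1.93 -0.    1.15 -0.11]
```

View pics/t2.png

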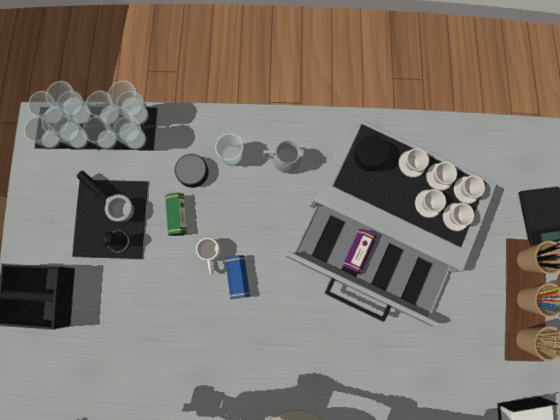

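View pics/s2.png

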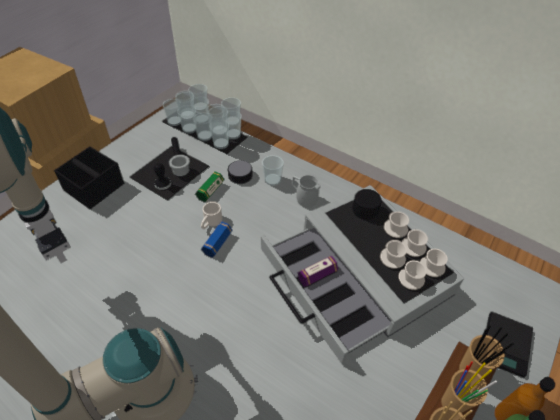

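```bash
cat >> h.py <<'E'
def carton(c,col,r=0.085,zlo=0.038,zhi=0.056,dz=0):
    """centre xy + axis yaw from depth points of the top flat"""
    P=cloud(c); m=cmask(c,col); k,l,s,ce=cv2.connectedComponentsWithStats(m); i=1+s[1:,4].argmax()
    med=np.median(P[l==i],0)
    d=np.hypot(P[...,0]-med[0],P[...,1]-med[1])
    mk=cv2.dilate((l==i).astype(np.uint8),np.ones((3,3)))>0
    q=P[mk&(d<r)&(P[...,2]>zlo+dz)&(P[...,2]<zhi+dz)]
    (cx,cy),(w,h),a=cv2.minAreaRect((q[:,:2]*1000).astype(np.float32))
    if w<h: a+=90; w,h=h,w
    a=(a+90)%180-90
    q2=q[:,:2]; u=np.array([np.cos(np.radians(a)),np.sin(np.radians(a))])
    return np.array([cx,cy])/1000,np.radians(a),(round(w),round(h)),len(q),q2.mean(0)
E
python3 - <<'E'
from h import *
t=cam("top"); s=cam("side")
for col in("green","blue"):
  for n,c in(("top",t),("side",s)): print(col,n,carton(c,col))
P=cloud(t); P2=cloud(s)
for n,c,P in(("top",t,P),("side",s,P2)):
  hsv=cv2.cvtColor(c["img"],cv2.COLOR_RGB2HSV)
  U=(P-np.r_[C0,0])@np.c_[EX,EY,[0,0,1]]
  for i in range(4):
    y=(i-1.5)*.088
    m=(abs(U[...,1]-y)<.044)&(abs(U[...,0]+.192)<.075)&(hsv[...,2]<50)&(U[...,2]<.03)&(U[...,2]>0.005)
    q=U[m]; 
    if len(q)>20: print(n,i,len(q),q.min(0).round(3),q.max(0).round(3),(np.percentile(q,2,axis=0)/2+np.percentile(q,98,axis=0)/2).round(3),"exp",-.192,y)
# plum
  m=(abs(U[...,1]-.044)<.04)&(abs(U[...,0]+.192)<.07)&(U[...,2]>.055)&(U[...,2]<.07)
  q=U[m]; print("plum",((np.percentile(q,2,axis=0)+np.percentile(q,98,axis=0))/2).round(3),np.ptp(q,axis=0).round(3))
E
```

```text
green top (array([0.61459698, 0.33823358]), np.float64(0.11972735861966402), (91, 35), 376, array([0.61345796, 0.33853805]))
green side (array([0.61960223, 0.3380101 ]), np.float64(0.12210696795505548), (104, 31), 188, array([0.61819858, 0.33730008]))
blue top (array([0.45090137, 0.16448329]), np.float64(0.16681706508644406), (90, 38), 470, array([0.45061576, 0.1645185 ]))
blue side (array([0.45308636, 0.1636906 ]), np.float64(0.21128381587322667), (97, 39), 280, array([0.45174457, 0.16196136]))
top 0 676 [-0.253 -0.154  0.009] [-0.131 -0.111  0.022] [-0.192 -0.133  0.016] exp -0.192 -0.132
top 1 675 [-0.252 -0.066  0.008] [-0.13  -0.023  0.024] [-0.191 -0.044  0.015] exp -0.192 -0.044
top 2 56 [-0.252  0.023  0.01 ] [-0.243  0.067  0.029] [-0.248  0.044  0.019] exp -0.192 0.044
top 3 693 [-0.252  0.111  0.009] [-0.129  0.154  0.026] [-0.19   0.132  0.016] exp -0.192 0.132
plum [-0.189  0.045  0.061] [0.111 0.039 0.013]
side 0 575 [-0.248 -0.15   0.012] [-0.127 -0.107  0.025] [-0.189 -0.128  0.018] exp -0.192 -0.132
side 1 513 [-0.248 -0.063  0.012] [-0.128 -0.018  0.024] [-0.188 -0.04   0.018] exp -0.192 -0.044
side 2 92 [-0.247  0.021  0.014] [-0.136  0.068  0.03 ] [-0.192  0.044  0.022] exp -0.192 0.044
side 3 395 [-0.245  0.117  0.011] [-0.127  0.157  0.024] [-0.187  0.137  0.018] exp -0.192 0.132
plum [-0.188  0.041  0.061] [0.112 0.039 0.013]
```

```bash
cat >> h.py <<'E'
def sil(c,col,z=0.023,r=0.075,zmin=0.014):
    P=cloud(c); m=cmask(c,col); k,l,s,ce=cv2.connectedComponentsWithStats(m); i=1+s[1:,4].argmax()
    m0=(l==i).astype(np.uint8); med=np.median(P[l==i],0)
    near=cv2.dilate(m0,np.ones((9,9)))>0
    mk=near&((m0>0)|((P[...,2]>zmin)&(P[...,2]<0.065)&(np.hypot(P[...,0]-med[0],P[...,1]-med[1])<r)))
    mk=cv2.morphologyEx(mk.astype(np.uint8),cv2.MORPH_OPEN,np.ones((3,3)))
    v,u=np.nonzero(mk); q=onplane(c,np.c_[u,v],z)[:,:2]
    (cx,cy),(w,h),a=cv2.minAreaRect((q*1000).astype(np.float32))
    if w<h: a+=90; w,h=h,w
    a=(a+90)%180-90
    return np.array([cx,cy])/1000,np.radians(a),(round(w),round(h))
def tilt(a,th): # carton axis yaw a; jaw axis is a+90deg; tool rolled th about carton axis
    ax=np.array([np.cos(a),np.sin(a),0])
    return (R.from_rotvec(th*ax)*R.from_rotvec(down(a+np.pi/2))).as_rotvec()
E
python3 - <<'E'
from h import *
t=cam("top"); s=cam("side")
for col in("green","blue"):
  for n,c in(("top",t),("side",s)): print(col,n,sil(c,col))
W=np.array([0.33,0.22,0.3]); 
for d in(56,236,-124): print(d,manip.solve_ik(W,down(np.radians(d))))
for a in(0,np.pi,-np.pi,-.4,.4):
  for th in (-30,30,-35,35): print(round(a,2),th,manip.solve_ik([.33,.22,.03],tilt(a,np.radians(th))))
E
```

```text
green top (array([0.61798816, 0.34172144]), np.float64(0.12622369901285677), (110, 47))
green side (array([0.62994458, 0.34676636]), np.float64(0.12205328029195515), (122, 50))
blue top (array([0.45160492, 0.16552605]), np.float64(0.17620603950951844), (110, 54))
blue side (array([0.45988788, 0.16809503]), np.float64(0.17091237434222703), (127, 54))
56 [ 0.41211441 -0.04130848  1.67471076  0.          1.50819037 -0.56526997]
236 [ 0.41211441 -0.04130848  1.67471076  0.          1.50819037  2.57632268]
-124 [ 0.41211441 -0.04130848  1.67471076  0.          1.50819037  2.57632268]
0 -30 [ 0.7603791   0.44902108  1.92741961 -0.40358386  1.17454853 -0.57523013]
0 30 [-0.11932289  0.24449573  2.33939784  0.7730761   0.79076611 -2.30975142]
0 -35 [ 0.79767487  0.49801747  1.89354621 -0.43645339  1.24558656 -0.52635604]
0 35 [-0.2045387   0.28662006  2.36567808  0.85558906  0.83890191 -2.47459297]
3.14 -30 [-0.11932289  0.24449573  2.33939784  0.7730761   0.79076611  0.83184124]
3.14 30 [ 0.7603791   0.44902108  1.92741961 -0.40358386  1.17454853  2.56636252]
3.14 -35 [-0.2045387   0.286620
[... 423 characters left out ...]
9354621 -0.43645339  1.24558656  2.61523662]
-0.4 -30 [ 0.65071374  0.49049165  1.83977595 -0.26194336  1.2852986  -0.38503646]
-0.4 30 [-0.09501159  0.16597477  2.48120412  1.04182273  0.58527429 -2.18136345]
-0.4 -35 [ 0.67439997  0.54208449  1.79482455 -0.28282532  1.36483207 -0.35822096]
-0.4 35 [-0.20620046  0.20872633  2.53959802  1.21076387  0.64524874 -2.46611561]
0.4 -30 [ 0.84711974  0.39044903  2.04940508 -0.55685483  1.02178478 -0.75099556]
0.4 30 [-0.0598996   0.3234846   2.1855111   0.57524424  0.96765615 -2.44276917]
0.4 -35 [ 0.89958202  0.43642234  2.03130812 -0.6064269   1.08304952 -0.66880278]
0.4 35 [-0.12072086  0.36697922  2.18638397  0.6234159   1.02027584 -2.54141277]
```

```bash
python3 - <<'E'
from h import *
t=cam("top"); p,a,wh=sil(t,"blue"); print(p,a,wh)
o=tilt(a,0); g=np.r_[p,0.018]
print(manip.solve_ik(g,o))
gripper_to(0.075)
manip.move_to(g+[0,0,0.14],o); manip.move_straight(g,v=0.12); gripper_to(0.0); st()
manip.move_straight(g+[0,0,0.15],v=0.12); st()
manip.move_to([.33,.22,.3],down(np.radians(56))); st()
c=cam("side"); save("s3.png",c["img"]); u=project(c,np.array([.33,.22,.3]))[0].astype(int); print(u)
save("s3z.png",c["img"],(u[0]-50,u[1]-50,u[0]+50,u[1]+50),5)
c=cam("top"); save("t3.png",c["img"])
manip.move_to([.33,.22,.3],down(np.radians(236))); st()
c=cam("side"); save("s4z.png",c["img"],(u[0]-50,u[1]-50,u[0]+50,u[1]+50),5)
E
```

```text
[0.45160492 0.16552605] 0.17620603950951844 (110, 54)
[ 2.06530083e-01  3.41593974e-01  1.98503008e+00 -4.44089210e-16
  8.14968595e-01 -1.54047228e+00]
t 16.2 p [0.4518 0.1656 0.0183] g 0.0514 F [-0.2 -0.2  3. ] q [ 0.21  0.34  1.98  0.    0.82 -1.54]
t 17.6 p [0.451  0.1654 0.1673] g 0.0516 F [ 0.6 -0.  -2.4] q [ 0.21  0.17  1.78  0.    1.2  -1.54]
t 18.5 p [0.3301 0.2198 0.2993] g 0.0517 F [ 0.1  0.4 -2.3] q [ 0.41 -0.04  1.68 -0.    1.51 -0.57]
[159 192]
t 21.2 p [0.33 0.22 0.3 ] g 0.0514 F [ 0.1  0.1 -1.3] q [ 0.41 -0.04  1.67 -0.    1.51  2.58]
```

View pics/s3z.png

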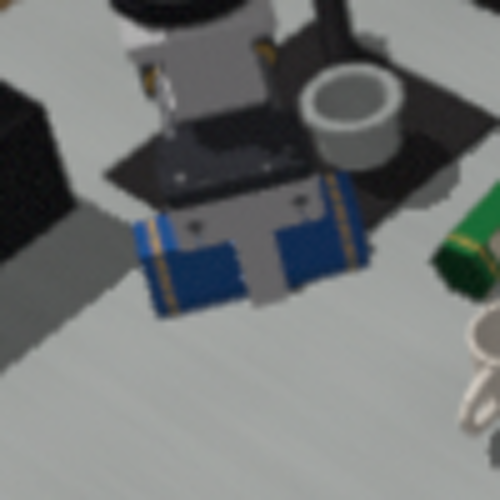

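View pics/s4z.png

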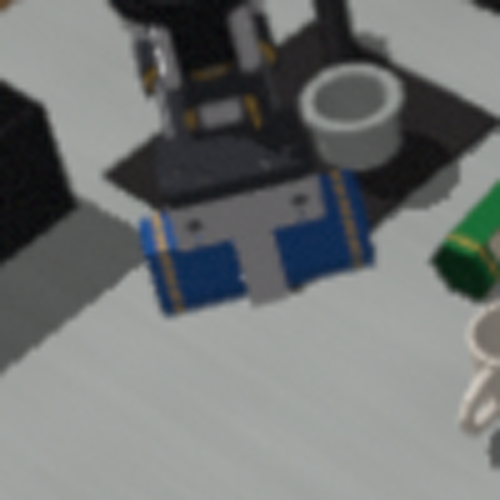

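```bash
python3 - <<'E'
from h import *
manip.move_to([.33,.22,.3],down(np.radians(56)))
for d in (70,60,50,40):
  for pos in ([.4,.2,.3],[.35,.15,.3],[.4,.25,.25]):
    o=(R.from_rotvec(np.radians(d)*np.array([np.cos(np.radians(146)),np.sin(np.radians(146)),0]))*R.from_rotvec(down(np.radians(56)))).as_rotvec()
    print(d,pos,manip.solve_ik(pos,o))
E
```

```text
70 [0.4, 0.2, 0.3] [ 0.60149971  0.68199405  1.22491348 -0.51384595  2.36366828 -0.51646175]
70 [0.35, 0.15, 0.3] [ 0.58314481  0.58446822  1.42133444 -0.49055619  2.26877762 -0.47198995]
70 [0.4, 0.25, 0.25] [ 0.65268999  0.76804595  1.17651693 -0.43591358  2.35212655 -0.43158858]
60 [0.4, 0.2, 0.3] [ 0.58778758  0.60117265  1.22911907 -0.44550585  2.2731406  -0.50170146]
60 [0.35, 0.15, 0.3] [ 0.5673035   0.49938343  1.41821416 -0.43646297  2.18583753 -0.47695155]
60 [0.4, 0.25, 0.25] [ 0.64126947  0.68300631  1.19673525 -0.37534604  2.2482751  -0.41508238]
50 [0.4, 0.2, 0.3] [ 0.56755525  0.51471053  1.25166101 -0.37871108  2.1703809  -0.49319022]
50 [0.35, 0.15, 0.3] [ 0.54373552  0.41007794  1.43053163 -0.38045423  2.09284009 -0.48613806]
50 [0.4, 0.25, 0.25] [ 0.62445419  0.59211084  1.23573464 -0.31799132  2.13151677 -0.40578233]
40 [0.4, 0.2, 0.3] [ 0.5396514   0.42340195  1.29164899 -0.31304008  2.05557532 -0.49395604]
40 [0.35, 0.15, 0.3] [ 0.51085302  0.31705401  1.45791645 -0.32203609  1.98979796 -0.50311518]
40 [0.4, 0.25, 0.25] [ 0.60132741  0.49645591  1.2919583  -0.26292679  2.00245319 -0.40585908]
```

```bash
python3 - <<'E'
from h import *
pos=[.35,.15,.3]
o=(R.from_rotvec(np.radians(65)*np.array([np.cos(np.radians(146)),np.sin(np.radians(146)),0]))*R.from_rotvec(down(np.radians(56)))).as_rotvec()
manip.move_to(pos,o); st()
c=cam("side"); u=project(c,np.array(pos))[0].astype(int); print(u)
save("s5z.png",c["img"],(u[0]-50,u[1]-50,u[0]+50,u[1]+50),5)
E
```

```text
t 24.7 p [0.3502 0.1503 0.2996] g 0.0515 F [-0.1  0.5 -0.7] q [ 0.58  0.54  1.42 -0.46  2.23 -0.47]
[184 199]
```

View pics/s5z.png

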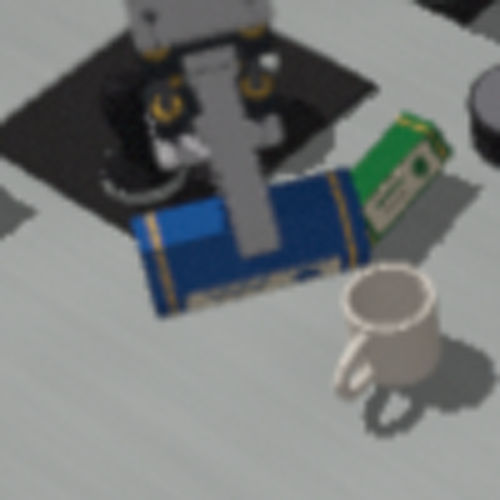

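```bash
cat >> h.py <<'E'
TH=np.radians(30)
def tz(o): return R.from_rotvec(o).as_matrix()[:,2]
def tcp(center,o,s): return np.asarray(center)+(s-manip.nose_length)*tz(o)
def roll(center,a,sgn,s=0.0,opn=0.055):
    """grip flats at tilt -sgn*30, roll carton by sgn*60 about its axis (yaw a)"""
    o1=tilt(a,-sgn*TH); o2=tilt(a,sgn*TH)
    c=np.asarray(center,float)
    gripper_to(opn)
    p1=tcp(c,o1,s)
    manip.move_to(p1-0.09*tz(o1),o1); manip.move_straight(p1,v=0.12)
    gripper_to(0.0); st()
    up=np.array([0,0,0.07])
    manip.move_straight(p1+up,v=0.15)
    manip.move_to(tcp(c+up,o2,s),o2)
    manip.move_straight(tcp(c+[0,0,0.002],o2,s),v=0.08); st()
    gripper_to(opn)
    manip.move_straight(tcp(c,o2,s)-0.09*tz(o2),v=0.2)
E
python3 - <<'E'
from h import *
W=np.array([.36,.2,.018]); o=tilt(0,0)
manip.move_to(W+[0,0,.1],o); manip.move_straight(W+[0,0,.001],v=.1); st()
gripper_to(.075); manip.move_straight(W+[0,0,.12],v=.2)
q=np.array(sensors.get_joint_positions()); q[0]=-.4; manip.move_joints(q)
t=cam("top"); print(sil(t,"blue"),sil(t,"green")); save("t4.png",t["img"],(130,160,330,360),3)
for th in(-30,30):
  for dz in(0,.07): 
    oo=tilt(0,np.radians(th)); print(manip.solve_ik(tcp([.36,.2,.023+dz],oo,0),oo))
E
```

```text
t 26.9 p [0.3603 0.2002 0.0189] g 0.0517 F [-0.1 -0.5 -1.9] q [ 0.34  0.26  2.13 -0.    0.76 -1.23]
(array([0.35834894, 0.20053931]), np.float64(-0.007027682642555598), (108, 54)) (array([0.58392645, 0.31752393]), np.float64(0.11752529058281838), (112, 51))
[ 0.70174046  0.4544591   1.90595279 -0.42712633  1.17268449 -0.62287411]
[ 0.70174046  0.362232    1.83105552 -0.40457744  1.32563297 -0.6939687 ]
[-0.18055174  0.26940133  2.27804628  0.72142876  0.84015146 -2.30934019]
[-0.18055174  0.13463328  2.18067302  0.61404594  1.0230106  -2.13039697]
```

View pics/t4.png

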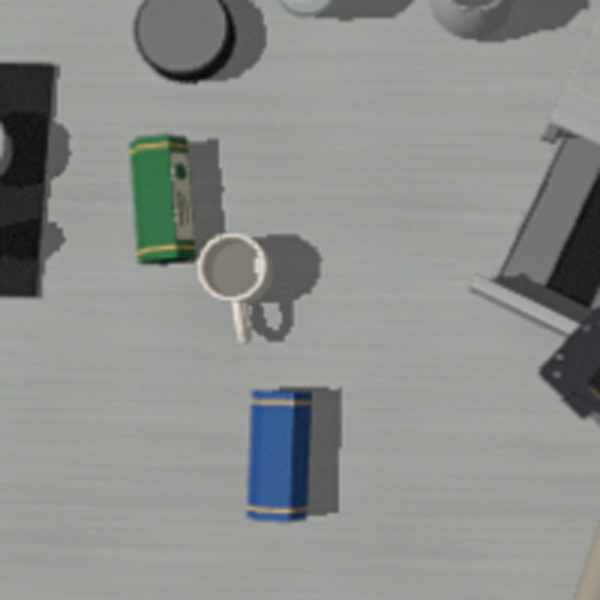

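```bash
python3 - <<'E'
from h import *
t=cam("top"); p,a,_=sil(t,"blue")
roll(np.r_[p,.023],a,+1); st()
t=cam("top"); print(sil(t,"blue")); save("t5.png",t["img"],(130,160,330,360),3); s=cam("side"); save("s5.png",s["img"],(130,160,290,320),3)
E
```

```text
t 32.6 p [0.3588 0.206  0.0333] g 0.0457 F [ 0.2 -0.6  4.2] q [ 0.7   0.45  1.9  -0.42  1.18 -0.62]
t 35.5 p [0.3586 0.1951 0.0347] g 0.0457 F [ 0.3 -0.3 -0.1] q [-0.18  0.26  2.28  0.72  0.84 -2.3 ]
t 36.5 p [0.3577 0.1501 0.1102] g 0.0548 F [-0.7 -0.6 -0.9] q [-0.31  0.12  2.17  0.57  1.09 -2.2 ]
(array([0.35801849, 0.20085728]), np.float64(-0.015248061979303182), (108, 54))
```

View pics/t5.png

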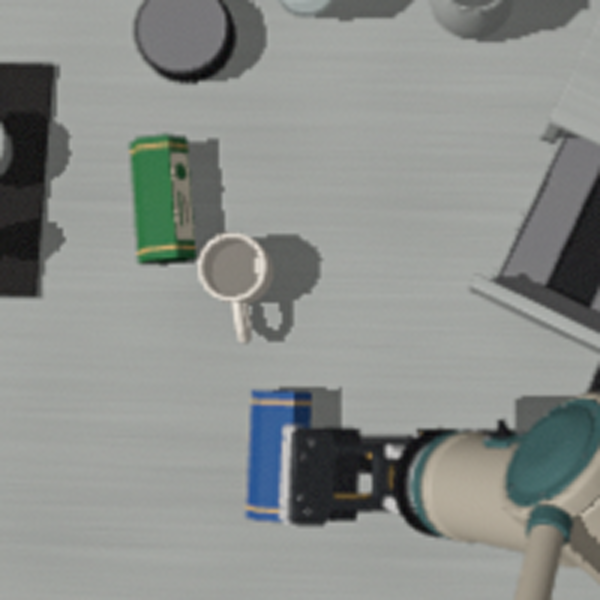

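View pics/s5.png

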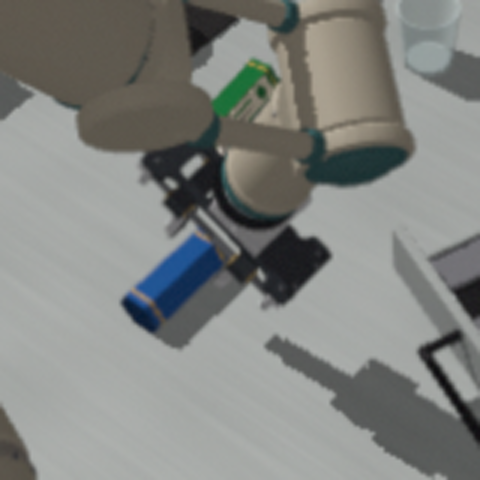

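```bash
python3 - <<'E'
from h import *
for k in range(2):
    t=cam("top"); p,a,wh=sil(t,"blue"); print(p,a,wh)
    if k==0: p0,a0=p,a
    roll(np.r_[p,.023],a,+1)
q=np.array(sensors.get_joint_positions()); q[0]=-.5; manip.move_joints(q); st()
t=cam("top"); print(sil(t,"blue"),sil(t,"green")); save("t6.png",t["img"],(130,160,330,360),3); s=cam("side"); save("s6.png",s["img"],(130,160,290,320),3)
E
```

```text
[0.35796085 0.20085817] -0.015248061979303182 (108, 54)
t 39.4 p [0.3585 0.2063 0.0333] g 0.0461 F [ 0.1 -0.6  4.4] q [ 0.7   0.45  1.9  -0.42  1.18 -0.61]
t 42.3 p [0.3581 0.1954 0.0347] g 0.0458 F [ 0.8 -0.7 -1.5] q [-0.18  0.26  2.29  0.73  0.84 -2.3 ]
[0.35791403 0.20126022] -0.022813303687891275 (109, 53)
t 46.2 p [0.3584 0.2067 0.0333] g 0.0458 F [ 0.3 -1.6  5.1] q [ 0.7   0.46  1.9  -0.42  1.18 -0.61]
t 49.1 p [0.3581 0.1958 0.0347] g 0.0455 F [ 0.5  0.3 -1.5] q [-0.18  0.26  2.29  0.73  0.83 -2.3 ]
t 50.5 p [0.378  0.08   0.1093] g 0.055 F [-0.   0.3  0.2] q [-0.5   0.12  2.18  0.57  1.08 -2.19]
(array([0.35744608, 0.20167767]), np.float64(-0.02754440936441704), (108, 54)) (array([0.58444885, 0.31890573]), np.float64(0.1320528176844438), (109, 48))
```

View pics/t6.png

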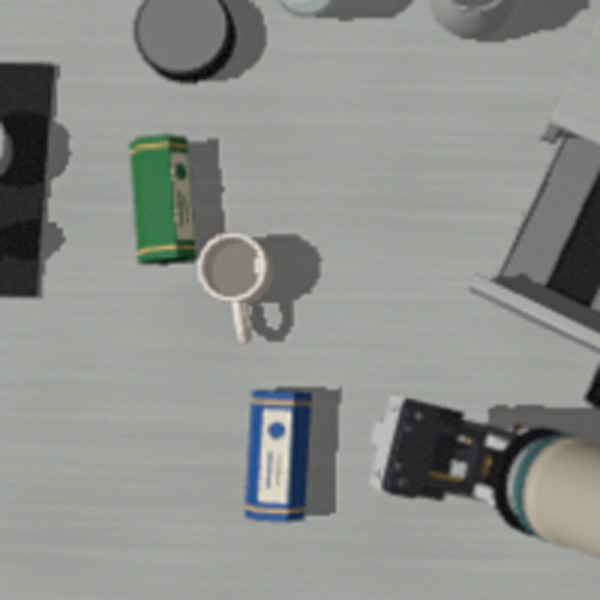

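View pics/s6.png

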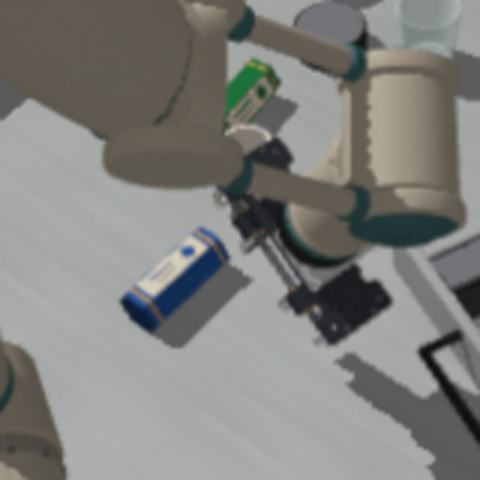

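```bash
cat >> h.py <<'E'
TX=-0.191
def place(col,i):
    t=cam("top"); p,a,wh=sil(t,col); print(p,a,wh)
    o=tilt(a,0); g=np.r_[p,.024]; gripper_to(.07)
    manip.move_to(g+[0,0,.12],o); manip.move_straight(g,v=.12); gripper_to(0); st()
    manip.move_straight(g+[0,0,.16],v=.15); st()
    T=unit(TX,(i-1.5)*.088,0.040); o=tilt(YAW,0)
    manip.move_to(T+[0,0,.14],o); st()
    s=cam("side"); save(f"hold_{col}.png",s["img"],(180,120,400,340),2.7)
    manip.move_straight(T+[0,0,.03],v=.15); manip.move_straight(T+[0,0,.001],v=.05); st()
def release(i):
    gripper_to(.068); st()
    T=unit(TX,(i-1.5)*.088,0.040); manip.move_straight(T+[0,0,.16],v=.2)
E
python3 - <<'E'
from h import *
for i in (0,3): print(manip.solve_ik(unit(TX,(i-1.5)*.088,0.040),tilt(YAW,0)))
place("blue",0)
E
```

```text
[-7.40491222e-01  3.96592932e-01  1.80879392e+00 -4.44089210e-16
  9.36205798e-01 -1.89066320e+00]
[-2.59784862e-01  4.11758659e-01  1.78132048e+00 -8.88178420e-16
  9.48513518e-01 -1.40995684e+00]
[0.35744608 0.20167767] -0.02754440936441704 (108, 54)
t 53.6 p [0.3578 0.2018 0.0244] g 0.0517 F [-0.2  0.2  4.8] q [ 0.34  0.25  2.12 -0.    0.77 -1.2 ]
t 54.9 p [0.3567 0.2014 0.1831] g 0.0514 F [ 0.9 -0.3 -2.3] q [ 0.34  0.05  1.88  0.    1.22 -1.2 ]
t 56.8 p [ 0.4506 -0.3164  0.1801] g 0.0512 F [ 0.1  0.8 -1. ] q [-0.74  0.26  1.62  0.    1.26 -1.89]
t 58.4 p [ 0.4501 -0.3174  0.0406] g 0.0514 F [-0.2 -0.  -0.9] q [-0.74  0.4   1.81 -0.    0.94 -1.89]
```

View pics/hold_blue.png

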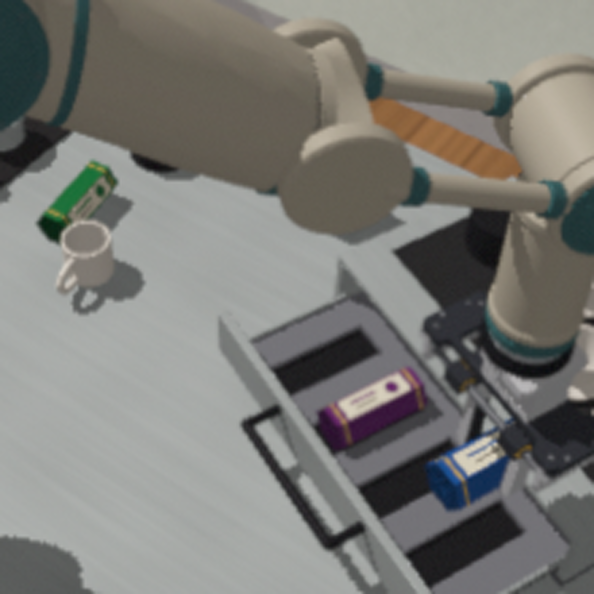

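Blue is held level with its label up, above trough 0 (near (470,470)). I'll release it and check.

```bash
python3 - <<'E'
from h import *
release(0)
q=np.array(sensors.get_joint_positions()); q[0]=.6; manip.move_joints(q); st()
t=cam("top"); save("t7.png",t["img"],(270,170,470,340),4)
P=cloud(t); U=(P-np.r_[C0,0])@np.c_[EX,EY,[0,0,1]]
for y in(-.132,.044):
  m=(abs(U[...,1]-y)<.04)&(abs(U[...,0]+.192)<.07)&(U[...,2]>.055)&(U[...,2]<.075); q=U[m]
  print(((np.percentile(q,2,axis=0)+np.percentile(q,98,axis=0))/2).round(3),np.ptp(q,axis=0).round(3))
print(sil(t,"green")); save("t7g.png",t["img"],(130,160,270,300),4)
E
```

```text
t 58.9 p [ 0.4503 -0.3176  0.0411] g 0.0679 F [0.5 0.3 0.5] q [-0.74  0.4   1.81 -0.    0.94 -1.89]
t 62.3 p [0.4118 0.3648 0.1989] g 0.068 F [0.1 0.7 0. ] q [ 0.6   0.25  1.59 -0.    1.31 -1.89]
[-0.191 -0.131  0.061] [0.112 0.038 0.014]
[-0.188  0.045  0.061] [0.113 0.039 0.014]
(array([0.58441211, 0.31879239]), np.float64(0.12432608022287762), (109, 49))
```

View pics/t7.png

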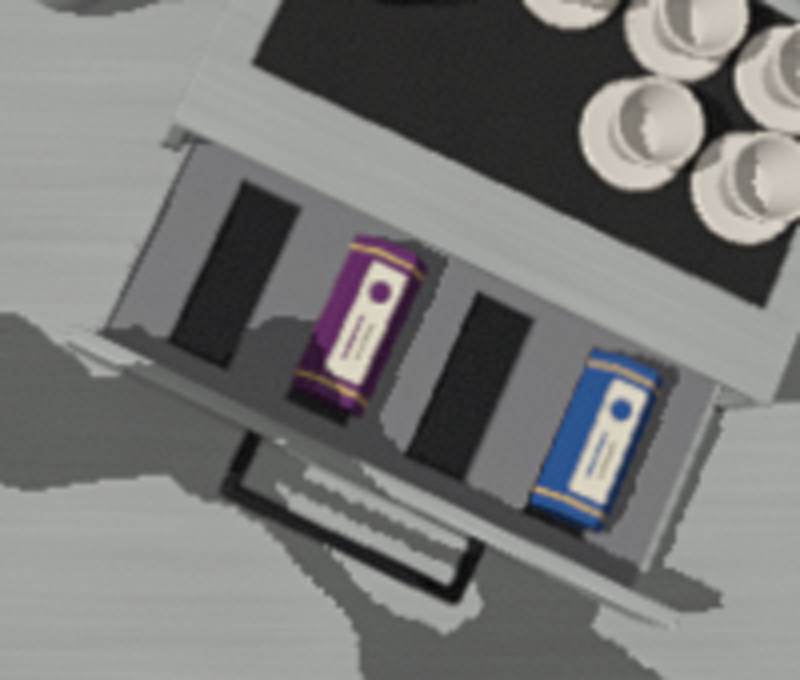

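View pics/t7g.png

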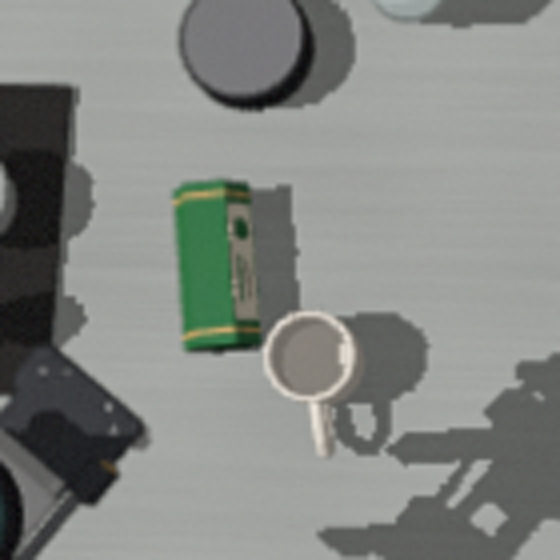

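```bash
python3 - <<'E'
from h import *
q=np.array(sensors.get_joint_positions())
t=cam("top"); p,a,wh=sil(t,"green"); print(p,a,wh)
p=p+np.array([np.sin(a),-np.cos(a)])*.002
o=tilt(a,0); g=np.r_[p,.020]; gripper_to(.072)
manip.move_to(g+[0,0,.13],o); manip.move_straight(g,v=.12); gripper_to(0); st()
manip.move_straight(g+[0,0,.16],v=.15); st()
W=np.array([.36,.2,.020]); o=tilt(0,0)
manip.move_to(W+[0,0,.1],o); manip.move_straight(W+[0,0,.001],v=.1); st()
gripper_to(.075); manip.move_straight(W+[0,0,.12],v=.2)
q=np.array(sensors.get_joint_positions()); q[0]=-.5; manip.move_joints(q)
t=cam("top"); print(sil(t,"green"),carton(t,"green")); save("t8.png",t["img"],(130,160,330,360),3)
E
```

```text
[0.58441211 0.31879239] 0.12432608022287762 (109, 49)
t 65.2 p [0.5849 0.3168 0.0205] g 0.0518 F [-0.7 -0.5  2.6] q [ 0.39  0.56  1.56 -0.    1.02 -1.3 ]
t 66.4 p [0.584  0.3165 0.1788] g 0.0519 F [-0.5  0.5 -0.5] q [ 0.39  0.43  1.36 -0.    1.35 -1.3 ]
t 68.5 p [0.3605 0.2002 0.0211] g 0.0516 F [ 0.3 -0.3 -0.1] q [ 0.34  0.25  2.12 -0.    0.76 -1.23]
(array([0.35569531, 0.20158472]), np.float64(0.03458564083901842), (107, 53)) (array([0.35659164, 0.20220059]), np.float64(0.03268338856486145), (90, 36), 434, array([0.35556601, 0.20101536]))
```

View pics/t8.png

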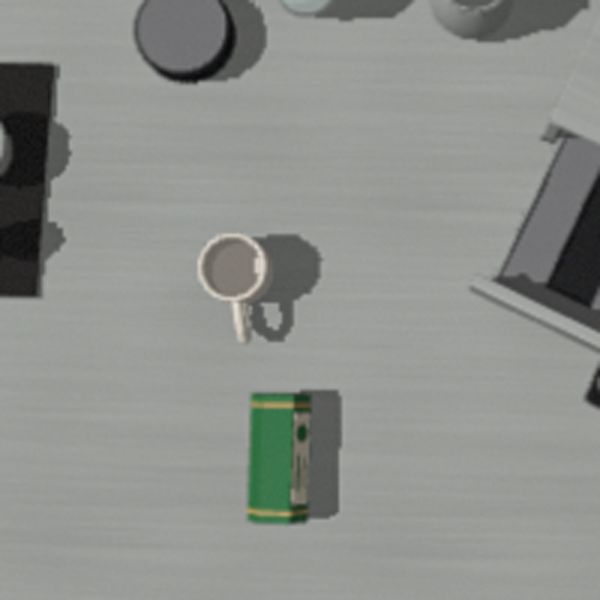

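```bash
python3 - <<'E'
from h import *
roll([.357,.2008,.023],.012,-1)
q=np.array(sensors.get_joint_positions()); print(q); q[0]=1.3; manip.move_joints(q); st()
t=cam("top"); print(sil(t,"green")); save("t9.png",t["img"],(130,160,330,360),3); s=cam("side"); save("s9.png",s["img"],(130,160,290,320),3)
E
```

```text
t 74.0 p [0.3577 0.195  0.0329] g 0.0458 F [-0.6 -2.8  4.1] q [-0.18  0.27  2.28  0.72  0.84 -2.32]
t 76.9 p [0.3572 0.2065 0.0348] g 0.0456 F [ 0.5 -0.1 -0.4] q [ 0.71  0.45  1.91 -0.43  1.17 -0.63]
[ 0.77120658  0.39231905  1.75498962 -0.37785096  1.38694652 -0.66749127]
t 78.8 p [0.1815 0.3953 0.1097] g 0.055 F [ 0.9  0.7 -1.2] q [ 1.3   0.39  1.76 -0.38  1.39 -0.67]
(array([0.35607581, 0.18776266]), np.float64(0.010543061523243998), (107, 25))
```

View pics/t9.png

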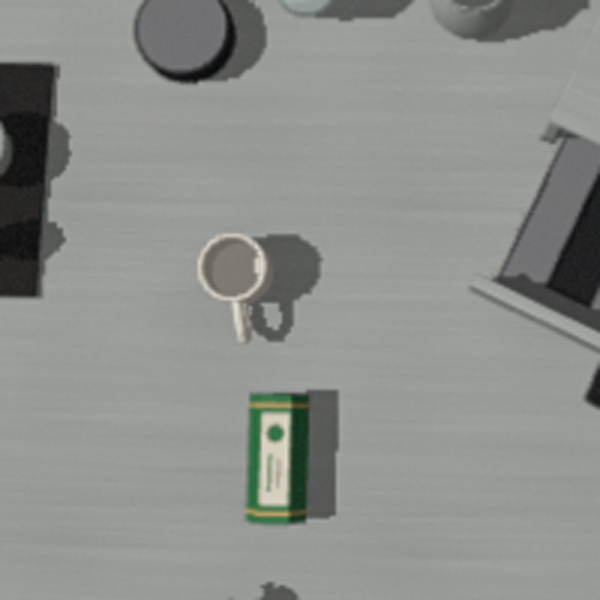

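```bash
sed -i 's/    return cv2.inRange(hsv,(lo,s,35),(hi,255,255))/    return cv2.morphologyEx(cv2.inRange(hsv,(lo,s,35),(hi,255,255)),cv2.MORPH_CLOSE,np.ones((15,15)))/' h.py
python3 - <<'E'
from h import *
t=cam("top"); r=sil(t,"green"); print(r)
assert abs(r[2][1]-52)<5 and abs(r[0][1]-.2)<.01
place("green",3)
E
```

```text
(array([0.35572769, 0.201688  ]), np.float64(0.03539000287319562), (112, 53))
[0.35572769 0.201688  ] 0.03539000287319562 (112, 53)
t 82.2 p [0.3561 0.2018 0.0244] g 0.0514 F [-0.2 -0.2  4.3] q [ 0.35  0.24  2.13  0.    0.77 -1.26]
t 83.4 p [0.355  0.2014 0.1832] g 0.0519 F [-0.1  0.5 -0.7] q [ 0.35  0.05  1.88  0.    1.22 -1.26]
t 84.7 p [ 0.5574 -0.0753  0.1799] g 0.0516 F [-0.5 -0.  -0.4] q [-0.26  0.28  1.59  0.    1.27 -1.41]
t 86.3 p [ 0.5579 -0.0765  0.0406] g 0.0518 F [ 0.4  0.1 -0.8] q [-0.26  0.41  1.78  0.    0.95 -1.41]
```

View pics/hold_green.png

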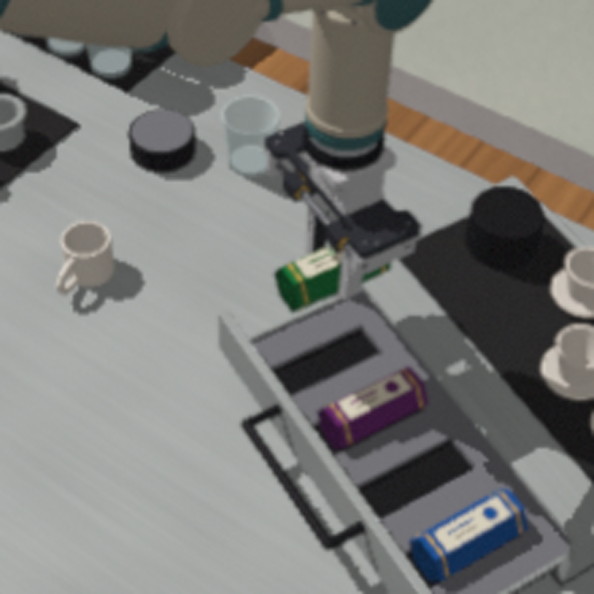

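```bash
python3 - <<'E'
from h import *
release(3)
q=np.array(sensors.get_joint_positions()); q[0]=.8; manip.move_joints(q); st()
t=cam("top"); save("t10.png",t["img"])
P=cloud(t); U=(P-np.r_[C0,0])@np.c_[EX,EY,[0,0,1]]
for y in(-.132,.044,.132):
  m=(abs(U[...,1]-y)<.04)&(abs(U[...,0]+.192)<.07)&(U[...,2]>.055)&(U[...,2]<.075); q=U[m]
  print(((np.percentile(q,2,axis=0)+np.percentile(q,98,axis=0))/2).round(3),np.ptp(q,axis=0).round(3))
E
```

```text
t 86.8 p [ 0.5581 -0.0765  0.0411] g 0.0685 F [-0.2 -0.8  0.2] q [-0.26  0.41  1.78 -0.    0.95 -1.41]
t 89.8 p [0.3398 0.4482 0.1988] g 0.0679 F [ 0.2 -0.3 -0.3] q [ 0.8   0.27  1.56 -0.    1.32 -1.41]
[-0.19  -0.131  0.061] [0.113 0.037 0.014]
[-0.188  0.045  0.061] [0.112 0.038 0.014]
[-0.191  0.131  0.061] [0.111 0.038 0.013]
```

View pics/t10.png

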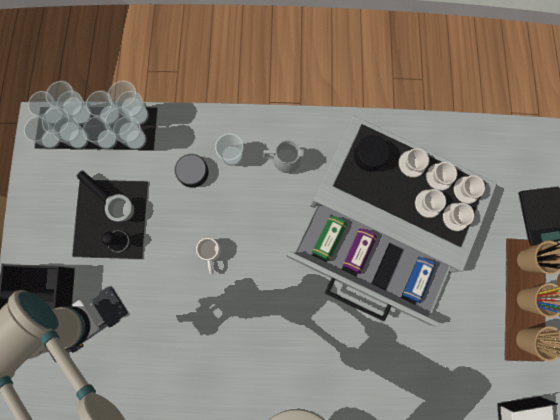

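```bash
python3 - <<'E'
from h import *
h0=np.array([.513,-.201,.0575]); h1=h0-.1435*EX; o=down(YAW)
gripper_to(.034)
manip.move_to(h1+[0,0,.12],o); manip.move_straight(h1,v=.1); gripper_to(0); st()
p=np.array(sensors.get_position())
manip.move_straight(h0,v=.06); st()
for k in range(4):
    q=np.array(sensors.get_position()); F=np.array(sensors.get_ft_force())@EX
    print(k,F,(q-h0)@EX)
    if F<-12: break
    manip.move_straight(h0+(.001*(k+1))*EX,v=.02)
st()
gripper_to(.034); p=np.array(sensors.get_position()); manip.move_straight(p+[0,0,.1],v=.15)
q=np.array(sensors.get_joint_positions()); q[0]=1.2; manip.move_joints(q); st()
c=cam("top"); save("t11.png",c["img"]); P=cloud(c)
c2=cam("side"); save("s11.png",c2["img"])
hsv=cv2.cvtColor(c["img"],cv2.COLOR_RGB2HSV)
m=(P[...,2]>0.05)&(P[...,2]<0.08)&(hsv[...,2]<70)&(P[...,0]>0.25)&(P[...,0]<0.65)&(P[...,1]<0)&(P[...,1]>-.4)
k,l,s,ce=cv2.connectedComponentsWithStats(m.astype(np.uint8)); i=1+s[1:,4].argmax()
b=cv2.boxPoints(cv2.minAreaRect((P[l==i][:,:2]*1000).astype(np.float32)))/1000; print(s[i],((b-C0)@np.c_[EX[:2],EY[:2]]).round(3))
E
```

```text
t 94.5 p [ 0.3825 -0.1426  0.0578] g 0.0109 F [ 0.8 -0.4  3.5] q [-0.53  0.19  2.08  0.    0.87 -0.11]
t 97.1 p [ 0.5125 -0.2014  0.0578] g 0.0112 F [-1.4 -1.2  4.9] q [-0.5   0.38  1.79 -0.    0.98 -0.08]
0 -0.7872477418868338 -0.0002875739537304896
1 -0.1163542528159659 0.0007683215075543282
2 -1.7270827995118254 0.0015473081814803239
3 -4.102609798430213 0.0015460526319435754
t 98.1 p [ 0.5142 -0.2022  0.0578] g 0.011 F [-5.7 -0.4  8.9] q [-0.5   0.38  1.78 -0.    0.99 -0.08]
t 102.4 p [0.1354 0.5376 0.1566] g 0.0343 F [-0.1 -0.7 -0.2] q [ 1.2   0.29  1.64 -0.    1.21 -0.08]
[349 227  65  43 342] [[-0.186 -0.089]
 [-0.141 -0.09 ]
 [-0.14   0.087]
 [-0.185  0.087]]
```

View pics/t11.png

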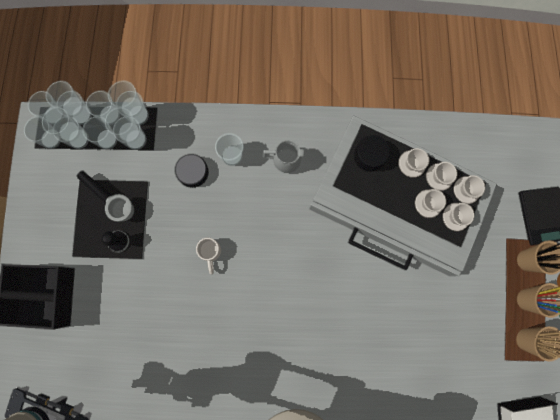

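View pics/s11.png

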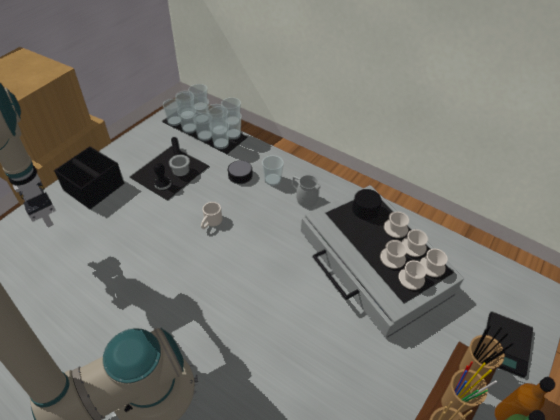

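```bash
python3 - <<'E'
import cv2,numpy as np
for n in("top","side"):
    a=cv2.imread(f"pics/{n}0.png",0).astype(np.float32); b=cv2.imread(f"pics/{n[0]}11.png",0).astype(np.float32)
    y0,y1,x0,x1=(220,275,340,420) if n=="top" else (240,305,300,370)
    print(n,cv2.phaseCorrelate(a[y0:y1,x0:x1],b[y0:y1,x0:x1]),"ref",cv2.phaseCorrelate(a[130:220,380:490],b[130:220,380:490]))
    print([ (nm,np.abs(a[v:v+50,u:u+60]-b[v:v+50,u:u+60]).mean().round(2)) for nm,u,v in((("mug",185,230),("jars",170,130),("pf",75,180)) if n=="top" else (("mug",195,195),("pf",150,150),("pitch",260,160)))])
E
```

```text
top ((0.004638065361277199, -0.003942201730957606), 1.00118537992239) ref ((-0.002790470535913414, -0.01596489230637843), 0.9857453125494497)
[('mug', np.float32(14.25)), ('jars', np.float32(2.71)), ('pf', np.float32(2.33))]
side ((0.015460680513513125, 0.020272246221658463), 1.004466698769434) ref ((-0.010810786196401523, -0.0017018288639150114), 1.0050314756676002)
[('mug', np.float32(17.28)), ('pf', np.float32(7.61)), ('pitch', np.float32(1.2))]
```

```bash
python3 - <<'E'
import cv2,numpy as np
a=cv2.imread("pics/top0.png",0).astype(np.float32)[234:276,190:224]; b=cv2.imread("pics/t11.png",0).astype(np.float32)[234:276,190:224]
print(cv2.phaseCorrelate(a,b), np.abs(a-b).mean())
from h import *
st(); job.close_job()
E
```

```text
((-0.04611253597394693, 0.5513968923315851), 0.9871356552029833) 2.8767507
t 102.5 p [0.1353 0.5376 0.1566] g 0.0338 F [-0.3  0.5 -0.1] q [ 1.2   0.29  1.64 -0.    1.21 -0.08]
the job is handed in; nothing more can be done
```

The tea drawer is restocked and shut, and the job is handed in at about 102 s. Only the green and blue cartons were on the counter.

- **Drawer:** I pulled it open by the handle to about 144 mm. After closing, the handle matched its starting picture to within 0.02 px in both cameras.
- **Blue:** its label was face down, so I rolled it three times by 60° and laid it in trough 0.
- **Green:** it was knocked a few centimetres up beside the mug while the robot was elsewhere. I measured it again, rolled it once by 60° and laid it in trough 3.
- **Before shutting:** green, blue and the plum carton in trough 2 were all label up. Their tops read at the same height (about 61 mm), and each was within about 3 mm of its trough's middle. I could not see inside once the drawer was shut.
- **Crockery and coffee tools:** these look unchanged, with one small disagreement. The mug reads about 0.5 px (roughly 1.4 mm) off its starting spot. The robot was not seen touching it, so it may have been nudged when green was knocked against it, or the reading may only be from changed shadows. I did not look into it before handing in.

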